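Shut the knife chest's hasp, dial the parked padlock open and hold it over the staple

ROBOT

A 6-joint arm with a two-finger parallel gripper is mounted at the origin on the work surface. World frame = base frame: x ahead of the robot, y to its left, z up, the work surface at z = 0. Lengths are in m, angles in rad, forces in N, time in s.
With the tool pointing down it reaches from about 0.375 to 0.9 m from the base axis. Payload 3.1 kg.
Tool frame: the origin (TCP) lies between the finger pads; the fingertips stand 11 mm ahead of it and the grasp point (between the pads) lies 8 mm behind it; z points along the fingers, y is the direction in which the jaws open and shut (so a half turn about z gives the same grasp; the last joint's range is limited). The gripper opens to 85 mm and grips with 20 to 120 N. Pads are 22 mm wide; open, the fingers measure 114 mm over their backs; the gripper's body (76 mm by 85 mm) begins 54 mm behind the grasp point. The pads swing forward as they close: fully open they stand 13 mm farther back than shut.
Start: joints at [1.014, 0.527, 1.433, -0, 1.181, -0.178], TCP at [0.231, 0.581, 0.242] pointing down, gripper open.
Joint ranges: [-3.08, 3.08], [-0.75, 2.2], [0.22, 2.44], [-1.43, 4.57], [0, 2.65], [-2.85, 2.85]. Speed limits (rad/s): [2.79, 2.79, 3.14, 3.14, 3.14, 3.14].

INTERFACE

Orientations are given as a unit quaternion [x, y, z, w].
In Python, from station import manip gives the robot as it stands. The module is installed in compiled form; this text tells all that it offers.
- The arm moves only by the tool arm_command, never from a script. Its argument "rows" is a list of rows, each a list of 3 entries, a list of its own where there are three numbers: the shift along the world's x, y, z in mm, then the turn about the world's z in rad, then the closure, from -1 (fully open) to 1 (shut), so that 0 is half open. A call has 1 to 12 rows; each row shifts and turns the commanded pose from where the row before left it; what a row does not reach is not made up. A row lasts 1/8 s, in which the tool goes at most 62.5 mm and 10.7 degrees, less where a joint would pass 70% of its speed; a pose out of reach is approached as far as the arm can. A call with a gripper value outside its range is refused whole. The fingers move at their own pace and stop on an object; "squeeze" is the grip in N (left out, the last holds). Time passes only in rows, so rows that do not move let the fingers close. It gives the time, the measured TCP pose, the force and the opening at its end, in the units of the state.
- manip.sense(): the state, without advancing time (a new reading comes with each control period).
- manip.snapshot(name): name is "side" or "top"; returns the picture (420x560x3 uint8, blue, green, red); there is no depth.
- manip.get_calibration(name): a dict with "fovy" (degrees; the focal length in pixels is half the picture's height over the tangent of half this angle, whatever the lens; pixels are square), "cx", "cy" (the principal point, pixels), "R" (3x3) and "t" (3): a world point X has camera coordinates R X + t. Camera axes: x right, y down, z forward; pixel columns grow to the right and rows downward; lengths in m; the calibration is good to about 2 mm. A picture is of the moment at which its call begins. get_calibration takes no time and is no camera call.
- manip.sign_off(): hands the job in, once; it reports no verdict.
The state is a dict: "t": time; "q": joint angles; "qd": joint speeds; "tau": joint torques, N m; "tcp_pos": TCP position; "tool_rot": TCP orientation; "force": force on the tool from outside, world axes, zero at the start; "ft_torque": the same for the moment, N m; "finger_gap": opening from 0.0 (shut) to 1.0 (fully open).
Only numpy, scipy, OpenCV 4.12 (cv2) and the standard library are available. Lean on these libraries where they do the work, as an engineer would, in place of code of your own. Each camera call takes 0.05 s, during which the arm holds its last target.

TASK

Closing time at the shoemaker's bench: first swing the chest's open hasp down over its staple until it lies flat on the front board. Then turn the dial of the combination padlock parked on the brass keeper eye until its red line clicks in at the red index on the shackle side, pull the lock open without forcing it, unhook it from the keeper, and bring it, dial up and shackle still open, over the chest's closed hasp, so that the shackle is a few centimetres straight above the staple. Finish still holding it there, touching nothing else with it, and leave everything else where it stands.

Things in the scene. Friction and masses are not known exactly. Their poses are not given: they have to be found in the camera images.
- hasp (a joint): angle of the hasp, a flat steel strap 44 mm wide, 3 mm thick, 90 mm long, hinged in the middle of the chest's top. 0 = closed: flat on the top, pointing to the chest's front (robot's side), the staple standing up through its slot. It opens up and away from the robot: 1.57 = upright, stop at 2.6. The hinge is stiff: the strap stays where it is left; about 1.5 N at its end moves it.
- hasp_hinge (a point): point on the hasp's hinge line, middle of its width, 3.5 mm above the chest top. Turns with the hasp.
- hasp_tip (a point): middle of the hasp's free end, a 7 mm round bead across its width, 90 mm from the hinge line.
- staple (a point): top of the chest's own steel staple, a 5 mm wire loop 27 mm wide standing 24.5 mm above the chest top, 48 mm in front of the hinge line. x points from the chest's front to its back, y to its left, z up. The wooden chest is 300 deep, 440 wide, 110 mm high, with a flat top that reaches 114 mm in front of this point and 220 mm to either side.
- keeper_eye (a point): centre of the opening of the keeper eye, a 5 mm brass wire loop fixed on the chest top, left or right of the hasp: 27 mm wide outside, 17 mm inside, 24.5 mm high, this point 12 mm above the chest top. It stands across its y axis; its x axis runs through the opening. The padlock's free leg passes through it along x.
- lock_body (a point): centre of the padlock's body, a grey metal block 62 (x) x 52 (y) x 24 mm (z), about 0.4 kg with all its parts, lying flat on the chest top, dial up, body on the robot's side of the keeper. Its x axis points to the shackle. The lock hangs on the keeper loosely: it can shift about 10 mm to either side along x and turn a few degrees.
- dial_knob (a point): centre of the padlock's dial, a round black knob 34 mm across and 17 mm high standing on the middle of the body's upper face, this point half-way up the knob, 22 mm above lock_body. Its x axis runs along the red line on the knob.
- dial (a joint): angle of the dial's red line from the red index on the body's shackle side, anticlockwise from above positive; a full turn adds 6.283. It clicks at 12 places, 0.524 apart, and is drawn to the nearest; 0.1 to 0.2 N m turns it on. At the index (0, give or take 0.1) the shackle can be pulled out; elsewhere it is bolted (2 mm of play). Turns either way without end.
- shackle (a joint): how far the shackle stands out: 0 = locked, 0.016 m = fully open. Slides stiffly (3 N), stays where left. To open, pull the body off along its -x: after the slack the bend bears on the keeper and the shackle comes out, leaving a 14 mm gap between free leg and body. To unhook, move back until the keeper's wire stands in this gap (keeper_eye 38 mm from lock_body along x) and lift straight up.
- lock_shackle (a point): middle of the U shackle, between its legs, 45 mm from lock_body along its x. Steel, 7 mm round, legs 30 mm apart, 12 mm above the lock's underside, reaching 33 mm out of the body's front face when locked. Free leg at y = +15 mm (it goes through the keeper), long leg at y = -15 mm (it passes beside it). It does not swivel.
- polish_tin: round metal polish tin, 76 mm across, 27 mm high, on the chest top on the other side of the hasp from the padlock. Origin under its centre. Bystander.
- brush: shoe brush, 115 x 46 x 42 mm, on the back part of the chest top. Origin under its centre. Bystander.
- glue_bottle: white bottle, 52 mm across, 140 mm high, on the bench. Origin under its centre. Bystander.
- dye_jar: small black jar, 56 mm across, 55 mm high, on the bench. Origin under its centre. Bystander.
- hammer: shoemaker's hammer, 255 mm long, lying on the bench. Bystander.
- pincers: steel lasting pincers, 200 mm long, lying on the bench. Bystander.
- last: wooden shoe last, 250 mm long, 90 mm high, on the bench. Bystander.
Not all that is in view belongs to the job. What is shaped like the part that bears lock_body but purple is not meant.

How it is judged:
By the outcome, as a careful person would: the job done as asked, in the order asked, and still so for the second after the job is handed in, while the arm keeps its last pose, push and grip.
It also fails if it takes over 56 s, if anything falls off the work surface, if the arm or the gripper's body presses on something with over 40 N, if the wrist force passes 120 N, or if a joint passes its speed limit or range.

## Working session

There is one attempt and no reset: what is moved stays moved. The work goes in short steps, Python scripts to look and compute and a tool call to move; the robot and the scene stay as the last step left them, time stands still between calls to the robot, and variables do not carry over. Pictures are saved under pics/ and viewed, and the job is handed in when it is done.

Besides the shell and the picture viewer there is one more tool, called after ">>>" in YAML: its name, and indented under it one key for each argument. arm_command: Moves the arm, as the interface text tells. Its arguments: {"type":"object","properties":{"rows":{"type":"array","items":{"type":"array"}},"squeeze":{"type":"number"}},"required":["rows"]}

```bash
mkdir -p pics; cat > h.py <<'E'
import numpy as np, cv2
from station import manip
def cal(n):
    c=manip.get_calibration(n); f=210/np.tan(np.radians(c["fovy"])/2)
    return f,c["cx"],c["cy"],np.array(c["R"]),np.array(c["t"])
def ray(n,u,v):
    f,cx,cy,R,t=cal(n); d=R.T@np.array([(u-cx)/f,(v-cy)/f,1.]); return -R.T@t,d/np.linalg.norm(d)
def onz(n,u,v,z):
    o,d=ray(n,u,v); return o+d*(z-o[2])/d[2]
def proj(n,X):
    f,cx,cy,R,t=cal(n); p=R@np.array(X)+t; return np.array([cx+f*p[0]/p[2],cy+f*p[1]/p[2]])
def tri(a,b):
    o1,d1=ray("side",*a);o2,d2=ray("top",*b)
    s=np.linalg.lstsq(np.c_[d1,-d2],o2-o1,rcond=None)[0]
    p,q=o1+s[0]*d1,o2+s[1]*d2; return (p+q)/2,np.linalg.norm(p-q)
def snap(n,name):
    im=np.array(manip.snapshot(n)); cv2.imwrite(f"pics/{name}.png",im); return im
def crop(im,name,x0,y0,x1,y1,k):
    cv2.imwrite(f"pics/{name}.png",cv2.resize(im[y0:y1,x0:x1],None,fx=k,fy=k,interpolation=cv2.INTER_CUBIC))
E
python3 - <<'E'
from h import *
s=manip.sense(); print(s)
for n in("side","top"):
    snap(n,n+"0"); f,cx,cy,R,t=cal(n); print(n,f,cx,cy,R.round(3).tolist(),(-R.T@t).round(3))
E
```

```text
{'t': 0.0, 'q': array([ 1.01351769e+00,  5.28488309e-01,  1.43388807e+00,  1.68672994e-05,
        1.18141007e+00, -1.78526756e-01]), 'qd': array([ 7.72465313e-05, -1.77947171e-04, -8.99865877e-04,  1.55717029e-03,
       -2.10924140e-03,  8.84703350e-04]), 'tau': array([-7.40955820e-04, -4.42346048e+01, -1.78021914e+01, -2.23482384e-04,
        8.33877653e-03,  3.79624492e-07]), 'tcp_pos': array([0.230715  , 0.58011751, 0.24132452]), 'tool_rot': array([ 1.88249069e-01,  9.82120708e-01, -1.02069115e-03, -4.01785856e-04]), 'force': array([ 0.34351223, -0.78703964, -0.21169967]), 'ft_torque': array([ 0.01362573, -0.05265515,  0.02335427]), 'finger_gap': 0.999464877327828}
side 479.7387897212676 280.13312291946386 204.04695981355965 [[0.972, -0.236, -0.018], [-0.15, -0.554, -0.819], [0.183, 0.798, -0.574]] [ 0.25  -1.131  0.907]
top 389.95479606528863 274.9238096430956 205.2819339303013 [[0.004, -1.0, 0.007], [-0.988, -0.005, -0.157], [0.157, -0.006, -0.988]] [ 0.31  -0.032  1.291]
```

View pics/side0.png

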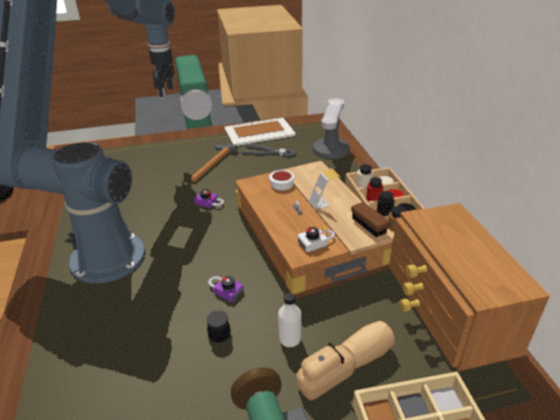

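View pics/top0.png

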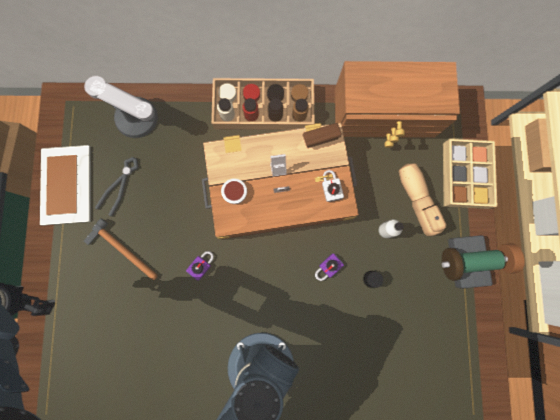

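Three lock-shaped things: purple ones at top (201,265) and (329,267), and a grey one on the chest at top (332,188) / side (313,237). The grey one on the chest top beside the hasp fits. I'll confirm with enlarged crops.

```bash
python3 - <<'E'
from h import *
a=cv2.imread("pics/side0.png");b=cv2.imread("pics/top0.png")
crop(a,"side0c",265,160,365,260,6); crop(b,"top0c",255,140,355,210,8)
E
```

```text
(no output)
```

View pics/side0c.png

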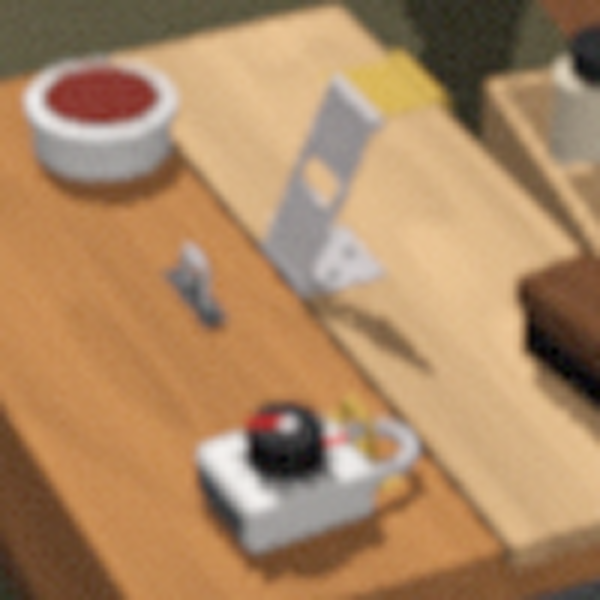

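View pics/top0c.png

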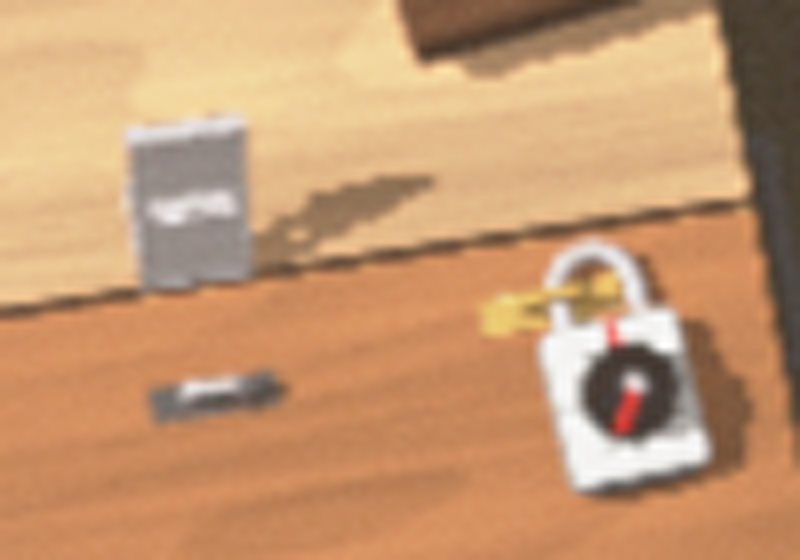

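```bash
python3 - <<'E'
from h import *
S=lambda u,v:((u+.5)/6+265-.5,(v+.5)/6+160-.5)
T=lambda u,v:((u+.5)/8+255-.5,(v+.5)/8+140-.5)
for n,a,b in [("tip",S(357,99),T(186,127)),("hinge",S(292,272),T(200,285)),("staple",S(192,248),T(212,385)),("dialc",S(287,440),T(630,390)),
  ("lockfrontright",S(250,553),T(578,490)),("keeper",S(372,430),T(560,300))]:
    p,e=tri(a,b); print(n,p.round(4),round(e,4), [round(x,1) for x in a+b])
b=cv2.imread("pics/top0.png"); h=cv2.cvtColor(b,cv2.COLOR_BGR2HSV)
red=((h[...,0]<8)|(h[...,0]>172))&(h[...,1]>140)&(h[...,2]>90)
ys,xs=np.nonzero(red[175:205,320:345]); print([(x+320,y+175) for x,y in zip(xs,ys)])
# chest corners
for p in [(207,139+3),(345,127),(357,216),(217,237)]: print(p,onz("top",*p,0.11).round(4))
for z,pts in [(0.134,[T(540,345),T(672,308),T(710,465),T(577,485)]),(0.151,[T(630,390),T(632,395),T(622,432)]),(0.134,[T(610,318),T(616,345)])]:
    print(z,[onz("top",*p,z).round(4)[:2].tolist() for p in pts])
E
```

```text
tip [ 0.6283 -0.0463  0.1988] 0.0028 [324.1, 176.1, 277.8, 155.4]
hinge [ 0.5937 -0.0536  0.1105] 0.0027 [313.2, 204.9, 279.6, 175.2]
staple [ 0.5458 -0.0573  0.1365] 0.003 [296.6, 200.9, 281.1, 187.7]
dialc [ 0.5442 -0.2144  0.1422] 0.0018 [312.4, 232.9, 333.3, 188.3]
lockfrontright [ 0.5246 -0.205   0.0735] 0.0118 [306.2, 251.8, 326.8, 200.8]
keeper [ 0.587  -0.1921  0.1208] 0.0046 [326.6, 231.2, 324.6, 177.1]
[(np.int64(333), np.int64(189)), (np.int64(332), np.int64(190)), (np.int64(333), np.int64(190)), (np.int64(334), np.int64(190)), (np.int64(332), np.int64(191)), (np.int64(333), np.int64(191)), (np.int64(334), np.int64(191)), (np.int64(332), np.int64(192)), (np.int64(333), np.int64(192)), (np.int64(331), np.int64(193)), (np.int64(332), np.int64(193)), (np.int64(333), np.int64(193))]
(207, 142) [0.698 0.175 0.11 ]
(345, 127) [ 0.7503 -0.2607  0.11  ]
(357, 216) [ 0.4658 -0.2905  0.11  ]
(217, 237) [0.3996 0.1355 0.11  ]
0.134 [[0.564, -0.182], [0.5787, -0.2325], [0.5181, -0.2455], [0.5102, -0.1952]]
0.151 [[0.5433, -0.2132], [0.5414, -0.2139], [0.5274, -0.2099]]
0.134 [[0.5747, -0.2088], [0.5642, -0.2109]]
```

The grey lock sits on the brass keeper, right of the hasp. Its corners at top-view (323–344, 179–201) measure about 60x52 mm, and its height is right. The hasp stands at about 1.96 rad: hinge-to-tip measures 92 mm against the given 90. The staple is 48 mm in front of the hinge, as given. Moving behind the hasp with the fingers shut.

>>> arm_command:
  rows:
    - [[26,-39,2],0.13,1]
    - [[26,-39,2],0.13,1]
    - [[26,-39,2],0.13,1]
    - [[26,-39,2],0.12,1]
    - [[26,-39,2],0,1]
    - [[26,-39,2],0,1]
    - [[26,-39,2],0,1]
    - [[26,-39,2],0,1]
  squeeze: 40

```text
t: 1.1
tcp_pos: [0.4395, 0.2673, 0.2581]
tool_rot: [-0.066, 0.998, -0.0, -0.0]
force: [0.7, -0.6, 0.5]
finger_gap: 0.001
```

>>> arm_command:
  rows:
    - [[27,-39,2],0,1]
    - [[27,-39,2],0,1]
    - [[27,-39,2],0,1]
    - [[27,-39,2],0,1]
    - [[27,-39,1],0,1]
    - [[27,-39,1],0,1]
    - [[27,-39,1],0,1]
    - [[27,-39,1],0,1]
    - [[0,0,0],0,1]

```text
t: 2.22
tcp_pos: [0.6567, -0.0468, 0.2694]
tool_rot: [-0.064, 0.998, -0.0, 0.0]
force: [-0.1, 1.3, 0.1]
finger_gap: -0.0
```

```bash
python3 - <<'E'
from h import *
s=manip.sense(); print(s["t"],s["tcp_pos"],s["tool_rot"],s["q"].round(2),s["force"],s["finger_gap"])
a=snap("side","s1"); b=snap("top","t1"); crop(a,"s1c",240,120,380,260,4)
ex=np.array([np.cos(.13),np.sin(.13),0]);H=np.array([.5937,-.0536,.1135])
for uc,w in [(-62,55),(-42,60)]+[(84*np.cos(th)-11,84*np.sin(th)) for th in (1.9,1.6,1.3,1.,.7,.4,.1,0)]:
    print(uc,w,((H-uc/1000*ex+[0,0,w/1000+.011])*1000).round())
E
```

```text
2.225 [ 0.65665009 -0.04676361  0.26942341] [-6.35573520e-02  9.97978031e-01 -4.78456334e-04  2.89548156e-04] [-0.24  0.55  1.31 -0.    1.28 -1.94] [-0.08723094  1.34394316  0.09495853] -3.0477820818099396e-05
-62 55 [655. -46. 180.]
-42 60 [635. -48. 184.]
-38.15632361653428 79.48920736574281 [632. -49. 204.]
-13.45275987330826 83.96418265548643 [607. -52. 208.]
11.469901604465338 80.9388875750442 [582. -55. 205.]
34.38539369292374 70.6835627238633 [560. -58. 195.]
53.24674373189703 54.11428572796605 [541. -61. 179.]
66.36912349624235 32.71114075392664 [528. -62. 157.]
72.58034988335417 8.386006998333565 [522. -63. 133.]
73.0 0.0 [521. -63. 124.]
```

View pics/s1c.png

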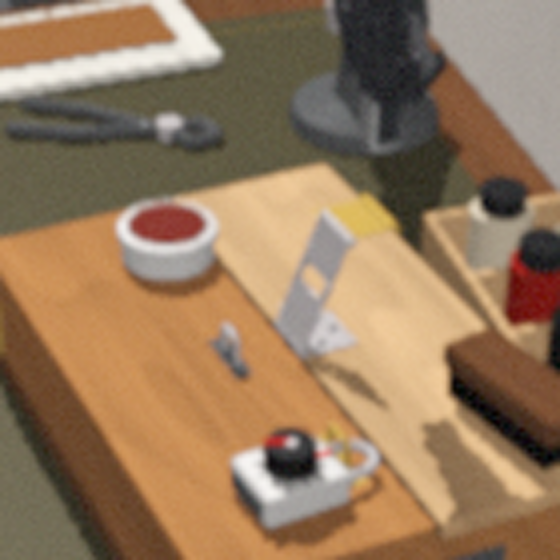

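View pics/t1.png

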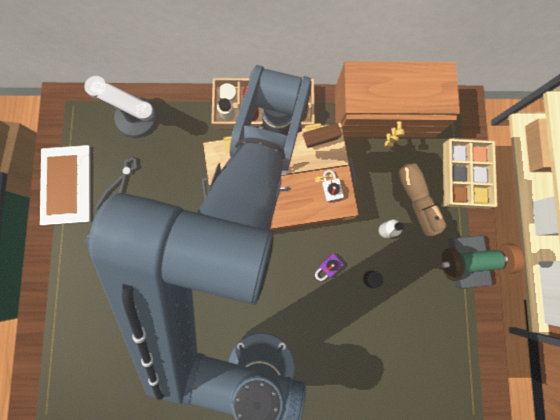

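```bash
python3 - <<'E'
from h import *
print(proj("side",[.6566,-.0468,.27]),proj("top",[.6566,-.0468,.27]))
E
```

```text
[335.47777448 152.26077926] [278.3114985  138.50657373]
```

View pics/s1.png

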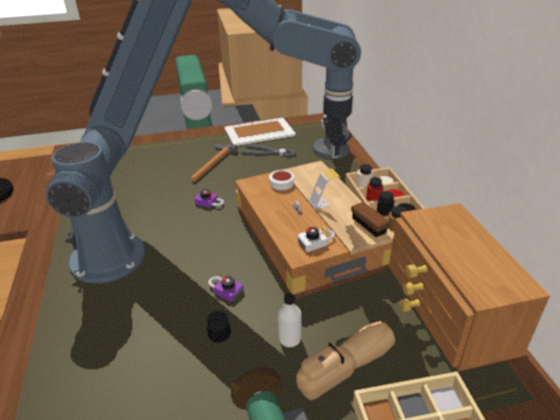

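The side view shows the gripper at (337,135), behind the hasp tip, and the brush at (370,218) is well clear. I'll descend and swing the hasp over.

>>> arm_command:
  rows:
    - [[0,0,-30],0,1]
    - [[0,0,-30],0,1]
    - [[0,0,-29],0,1]
    - [[-12,-1,5],0,1]
    - [[-12,-1,5],0,1]
    - [[-13,-1,8],0,1]
    - [[-13,-2,5],0,1]
    - [[-13,-1,2],0,1]

```text
t: 3.32
tcp_pos: [0.5917, -0.0497, 0.2078]
tool_rot: [-0.065, 0.998, -0.0, 0.001]
force: [0.4, 0.5, -1.6]
finger_gap: -0.001
```

```bash
python3 - <<'E'
from h import *
a=snap("side","s2"); crop(a,"s2c",240,120,380,260,5)
E
```

```text
(no output)
```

View pics/s2c.png

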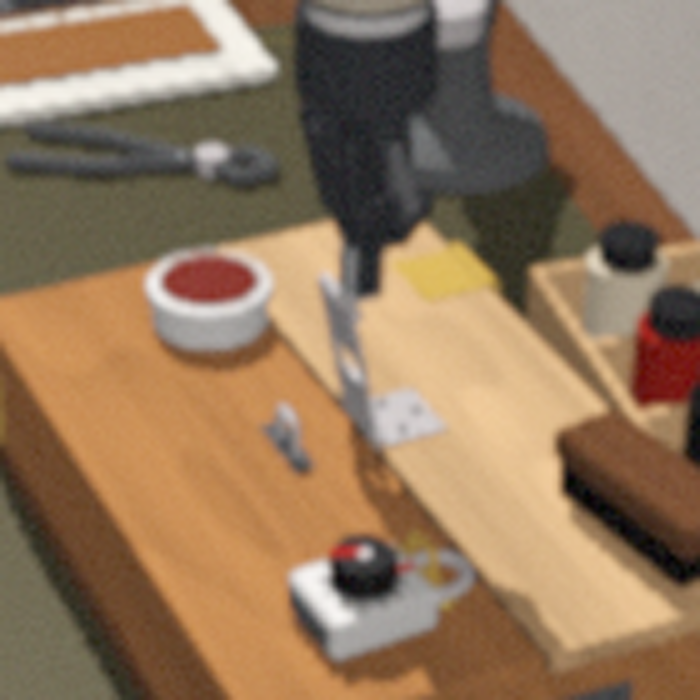

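The hasp is now just past upright, with the fingers behind it (crop (350,290)). Continuing the arc.

>>> arm_command:
  rows:
    - [[-11,-3,-3],0,1]
    - [[-11,-2,-5],0,1]
    - [[-11,-2,-6],0,1]
    - [[-10,-1,-8],0,1]
    - [[-9,-2,-8],0,1]
    - [[-7,-1,-11],0,1]
    - [[-6,0,-11],0,1]
    - [[-4,-1,-10],0,1]
    - [[-2,0,-9],0,1]
    - [[0,0,-4],0,1]

```text
t: 4.62
tcp_pos: [0.5206, -0.0612, 0.1305]
tool_rot: [-0.066, 0.998, 0.0, -0.001]
force: [-0.6, 0.1, 0.8]
finger_gap: -0.001
```

```bash
python3 - <<'E'
from h import *
a=snap("side","s3"); crop(a,"s3c",240,120,380,260,5)
E
```

```text
(no output)
```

View pics/s3c.png

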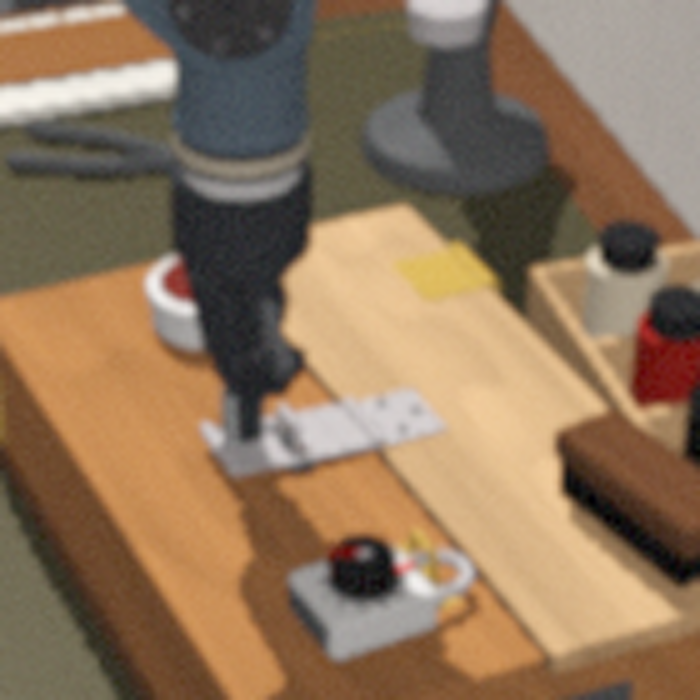

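The hasp is nearly flat, with the staple through its slot at crop (292,425). Pressing gently until I feel the stop.

>>> arm_command:
  rows:
    - [[0,0,-2],0,1]
    - [[0,0,-2],0,1]
    - [[0,0,-1],0,1]
    - [[0,0,-1],0,1]

```text
t: 5.18
tcp_pos: [0.5213, -0.0613, 0.1254]
tool_rot: [-0.066, 0.998, -0.0, 0.0]
force: [-0.3, 0.3, 0.7]
finger_gap: -0.003
```

>>> arm_command:
  rows:
    - [[0,0,-1],0,1]
    - [[0,0,-1],0,1]

```text
t: 5.42
tcp_pos: [0.5213, -0.0614, 0.1243]
tool_rot: [-0.066, 0.998, -0.0, 0.0]
force: [-2.9, 0.5, 13.8]
finger_gap: 0.003
```

The stop is felt at 14 N, so the hasp is flat. Lifting off and opening the fingers, then checking.

>>> arm_command:
  rows:
    - [[0,0,15],0,1]
    - [[0,0,35],0,0]
    - [[10,10,45],0,-0.3]
    - [[0,30,30],0,-0.3]
    - [[0,20,0],0,-0.3]

```text
t: 6.05
tcp_pos: [0.5327, -0.0007, 0.2514]
tool_rot: [-0.066, 0.998, -0.001, 0.003]
force: [-0.0, 0.5, -0.6]
finger_gap: 0.65
```

```bash
python3 - <<'E'
from h import *
a=snap("side","s4"); crop(a,"s4c",260,160,360,260,6); b=snap("top","t4"); crop(b,"t4c",255,140,355,210,8)
print(manip.sense()["force"],manip.sense()["t"])
E
```

```text
[-0.37285904  0.03755188 -0.19999375] 6.15
```

View pics/s4c.png

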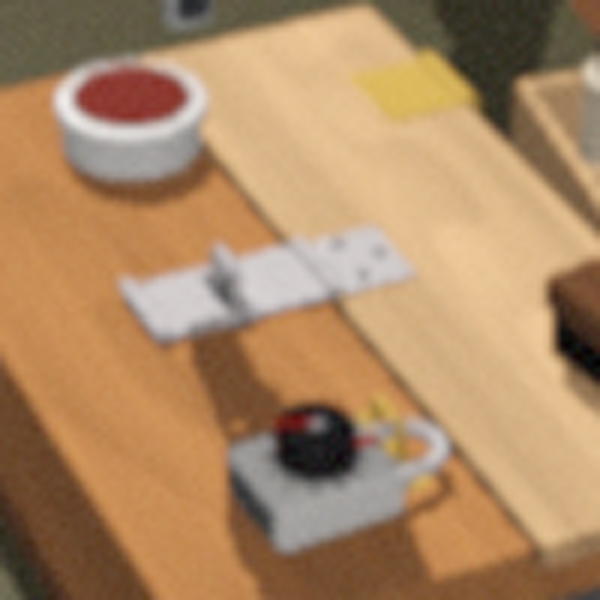

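View pics/t4c.png

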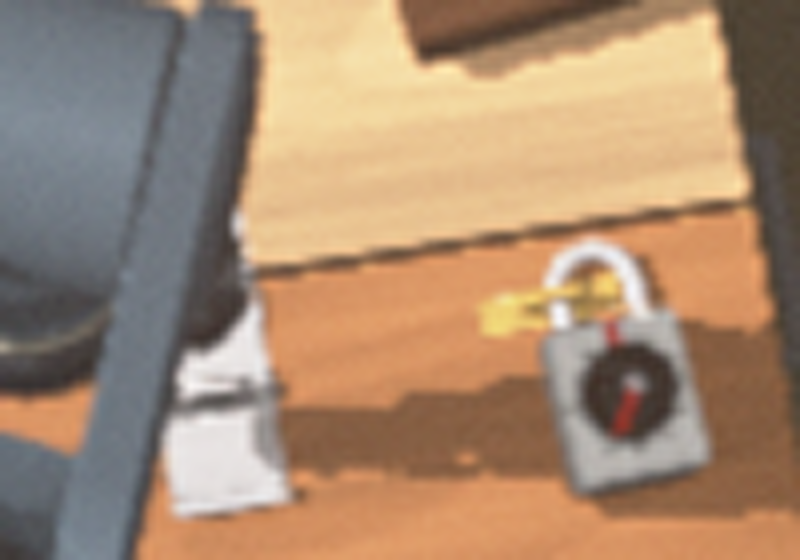

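The hasp lies flat with the staple standing through it (side crop (225,275)). Now measuring the lock's pose and dial angle.

```bash
python3 - <<'E'
from h import *
b=cv2.imread("pics/t4.png"); k=8; x0,y0=315,165
up=cv2.resize(b[165:205,315:355],None,fx=k,fy=k,interpolation=cv2.INTER_CUBIC)
P=lambda u,v:((u+.5)/k+x0-.5,(v+.5)/k+y0-.5)
h=cv2.cvtColor(up,cv2.COLOR_BGR2HSV)
red=(((h[...,0]<9)|(h[...,0]>170))&(h[...,1]>150)).astype(np.uint8)
dark=((h[...,2]<95)).astype(np.uint8)
kn=cv2.bitwise_or(dark,red)
grey=((h[...,1]<60)&(h[...,2]>110)).astype(np.uint8)
def comps(m):
    n,l,s,c=cv2.connectedComponentsWithStats(m); return [(s[i].tolist(),c[i].round(1).tolist(),i) for i in range(1,n) if s[i][4]>40],l
for nm,m in (("red",red),("dark",dark),("grey",grey)): print(nm,[(a,c) for a,c,_ in comps(m)[0]])
# body: grey hull
cs,_=cv2.findContours(cv2.morphologyEx(grey,cv2.MORPH_CLOSE,np.ones((9,9))),cv2.RETR_EXTERNAL,cv2.CHAIN_APPROX_NONE)
c=max(cs,key=cv2.contourArea); print("area",cv2.contourArea(c))
vis=up.copy(); cv2.drawContours(vis,[c],-1,(0,255,0),1)
cs,_=cv2.findContours(kn,cv2.RETR_EXTERNAL,cv2.CHAIN_APPROX_NONE)
for d in cs:
    if cv2.contourArea(d)>2000:
        e=cv2.fitEllipse(d); print("knob",e); cv2.ellipse(vis,e,(255,0,0),1)
cv2.imwrite("pics/t4v.png",cv2.resize(vis,None,fx=1.8,fy=1.8))
E
```

```text
red [([134, 196, 22, 36, 478], [145.2, 214.5])]
dark [([274, 0, 46, 226, 5066], [305.5, 80.6]), ([103, 145, 94, 96, 5353], [149.7, 188.3])]
grey [([63, 40, 167, 253, 18488], [137.1, 181.2]), ([144, 174, 21, 18, 268], [154.6, 181.9])]
area 17947.0
knob ((149.29336547851562, 190.34393310546875), (87.01741027832031, 90.1067123413086), 92.50259399414062)
knob ((301.6138610839844, 39.13956832885742), (34.22883224487305, 310.2069091796875), 174.81625366210938)
```

View pics/t4v.png

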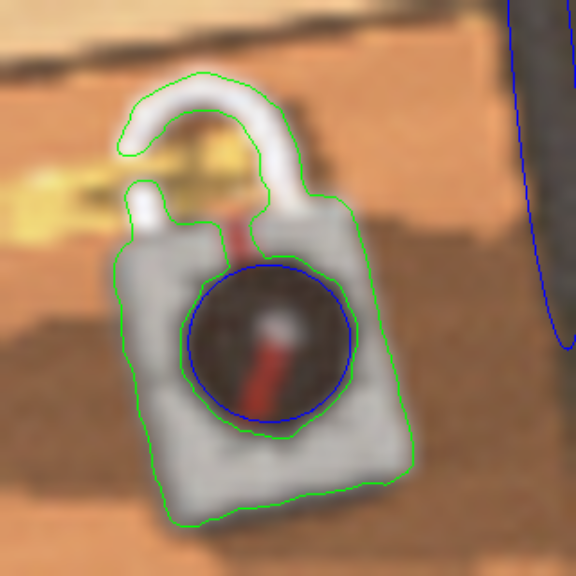

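```bash
python3 - <<'E'
from h import *
P=lambda u,v,z:onz("top",u/14.4+314.5+.03,v/14.4+164.5+.03,z)[:2]
# edges lines: left & right sides, front and back
L=[P(122,310,.134),P(165,490,.134)];R=[P(357,230,.134),P(405,430,.134)]
F=[P(200,522,.134),P(390,482,.134)];B=[P(165,228,.134),P(320,197,.134)]
for n,e in zip("LRFB",(L,R,F,B)):
    d=e[0]-e[1] if n in"LR" else e[0]-e[1]; print(n,np.degrees(np.arctan2(d[1],d[0])).round(1),e)
def inter(a,b):
    A=np.c_[a[1]-a[0],-(b[1]-b[0])]; s=np.linalg.solve(A,b[0]-a[0]); return a[0]+s[0]*(a[1]-a[0])
C=[inter(L,B),inter(R,B),inter(R,F),inter(L,F)]
print("corners",np.round(C,4).tolist(),"centre",np.mean(C,0).round(4), "len",np.linalg.norm((C[0]+C[1]-C[2]-C[3])/2),"wid",np.linalg.norm((C[0]+C[3]-C[1]-C[2])/2))
kc=P(149.3*1.8,190.3*1.8,.149); print("knob",kc)
ctr=P(149.3*1.8,190.3*1.8,.151)
for q in [(278,330),(275,350),(258,410)]: print("line",P(*q,.151))
d=P(257,412,.151)-P(276,345,.151); print("line ang",np.degrees(np.arctan2(d[1],d[0])))
d=P(258,405,.151)-ctr; print("line ang from ctr",np.degrees(np.arctan2(d[1],d[0])))
d=P(237,225,.134)-P(149.3*1.8,190.3*1.8,.143); print("index ang",np.degrees(np.arctan2(d[1],d[0])))
print("shackle bend outer",P(203,73,.122+.0035), "keeper top",P(235,150,.1345),P(30,215,.1345),P(130,168,.134))
E
```

```text
L 12.4 [array([ 0.55360366, -0.18470844]), array([ 0.51517286, -0.19313255])]
R 12.0 [array([ 0.57111203, -0.23461929]), array([ 0.52822654, -0.24376395])]
F 102.3 [array([ 0.50841143, -0.20035169]), array([ 0.51712476, -0.24035842])]
B 101.8 [array([ 0.57131535, -0.19406203]), array([ 0.57819996, -0.22694964])]
corners [[0.5687, -0.1814], [0.5794, -0.2328], [0.5183, -0.2459], [0.5072, -0.1949]] centre [ 0.5434 -0.2138] len 0.06269363163206469 wid 0.052373332302244835
knob [ 0.54371683 -0.21311521]
line [ 0.5459694  -0.21477125]
line [ 0.54173804 -0.21406548]
line [ 0.52906417 -0.21029621]
line ang 163.42508613958339
line ang from ctr 169.34728987001623
index ang 10.010696303878802
shackle bend outer [ 0.60714228 -0.20393789] keeper top [ 0.58815732 -0.20908544] [ 0.57384769 -0.16552873] [ 0.5842488  -0.18687134]
```

The lock measures 62.7 x 52.4 mm (given 62 x 52), centred at (0.543, -0.214), yaw 12.1°. The red line is about 151–157° from the index, so the 150° click: it needs -2.618 rad. The knob is clear to grip. Moving above it with the jaws turned so that they end aligned with the body sides.

>>> arm_command:
  rows:
    - [[2,-42,0],-0.11,-0.3]
    - [[2,-43,0],-0.11,-0.3]
    - [[2,-43,0],-0.11,-0.3]
    - [[2,-43,-10],-0.11,-0.3]
    - [[2,-42,-20],0,-0.3]
    - [[1,0,-22],0,-0.3]
    - [[0,0,0],0,-0.3]

```text
t: 7.02
tcp_pos: [0.5396, -0.2143, 0.193]
tool_rot: [0.155, 0.988, 0.001, -0.004]
force: [-0.7, -0.4, -0.7]
finger_gap: 0.653
```

```bash
python3 - <<'E'
from h import *
s=manip.sense(); q=s["tool_rot"]; print(s["tcp_pos"],s["q"].round(3),"phi",s["q"][0]-s["q"][5])
a=snap("side","s5"); crop(a,"s5c",260,160,360,260,6)
E
```

```text
[ 0.53963252 -0.21429833  0.19295355] [-0.57   0.532  1.59  -0.     1.028 -1.831] phi 1.260305786442529
```

View pics/s5c.png

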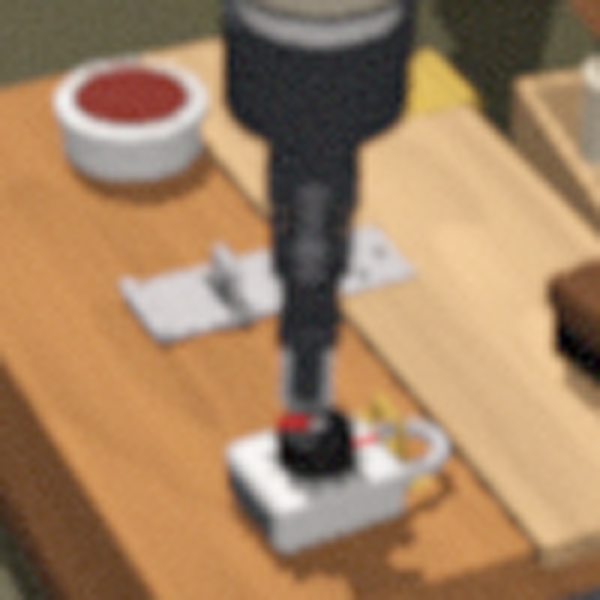

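Centred above the knob after a +4 mm x correction. Descending so the fingertips sit about 2 mm above the body face, then gripping.

>>> arm_command:
  rows:
    - [[4,1,-16],0,-0.3]
    - [[0,0,-16],0,-0.3]
    - [[0,0,-10],0,-0.3]
    - [[0,0,-4],0,-0.3]
    - [[0,0,0],0,-0.3]

```text
t: 7.7
tcp_pos: [0.546, -0.2132, 0.1501]
tool_rot: [0.154, 0.988, 0.0, -0.0]
force: [-0.4, -0.1, -0.2]
finger_gap: 0.648
```

>>> arm_command:
  rows:
    - [[0,0,0],0,0.6]
    - [[0,0,0],0,0.6]
    - [[0,0,0],0,0.6]
    - [[0,0,0],0,0.6]
  squeeze: 50

```text
t: 8.2
tcp_pos: [0.5466, -0.2149, 0.1517]
tool_rot: [0.154, 0.988, -0.002, 0.001]
force: [-2.0, -3.5, 6.9]
finger_gap: 0.377
```

```bash
python3 - <<'E'
from h import *
s=manip.sense(); print(s["tcp_pos"],s["force"],s["ft_torque"],s["finger_gap"])
a=snap("side","s6"); crop(a,"s6c",260,160,360,260,6)
E
```

```text
[ 0.54656545 -0.21491366  0.15167694] [-2.00919522 -3.47732223  6.93305021] [-8.30607316e-01  4.92101628e-01  4.47818654e-04] 0.37667392880825923
```

View pics/s6c.png

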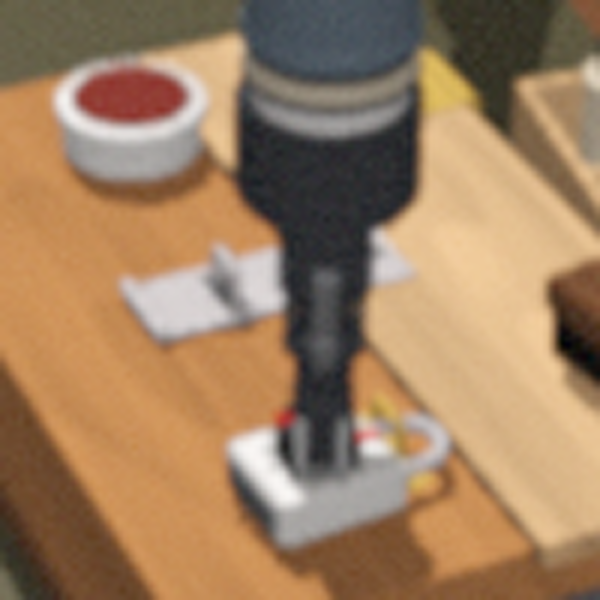

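The grip holds the knob (gap 32 mm), but it sits about 3 mm off centre and presses down 7 N. I'll re-grip centred and slightly higher.

>>> arm_command:
  rows:
    - [[0,0,1],0,-0.1]
    - [[-2,0,0],0,-0.1]
    - [[0,0,0],0,-0.1]
    - [[0,0,0],0,0.6]
    - [[0,0,0],0,0.6]
    - [[0,0,0],0,0.6]
    - [[0,0,0],0,0.6]

```text
t: 9.12
tcp_pos: [0.544, -0.2133, 0.1515]
tool_rot: [0.154, 0.988, -0.0, -0.0]
force: [-2.2, -0.2, 4.2]
finger_gap: 0.372
```

Centred. Turning the dial -2.618 rad, in two halves.

>>> arm_command:
  rows:
    - [[0,0,0],-0.131,0.6]
    - [[0,0,0],-0.131,0.6]
    - [[0,0,0],-0.131,0.6]
    - [[0,0,0],-0.131,0.6]
    - [[0,0,0],-0.131,0.6]
    - [[0,0,0],-0.131,0.6]
    - [[0,0,0],-0.131,0.6]
    - [[0,0,0],-0.131,0.6]
    - [[0,0,0],-0.131,0.6]
    - [[0,0,0],-0.131,0.6]

```text
t: 10.38
tcp_pos: [0.5451, -0.2129, 0.1515]
tool_rot: [0.725, 0.688, 0.001, 0.001]
force: [1.3, 1.3, 1.8]
finger_gap: 0.372
```

```bash
python3 - <<'E'
from h import *
s=manip.sense(); print(s["tcp_pos"],s["force"],s["ft_torque"],s["finger_gap"],s["q"][0]-s["q"][5],s["q"][5])
a=snap("side","s7"); crop(a,"s7c",260,160,360,260,6)
E
```

```text
[ 0.54514816 -0.21294601  0.15147996] [1.30112212 1.33551576 1.83953255] [ 0.27306135 -0.10484845  0.22215482] 0.37163075328535683 -0.051041318512034084 -0.512918970565657
```

View pics/s7c.png

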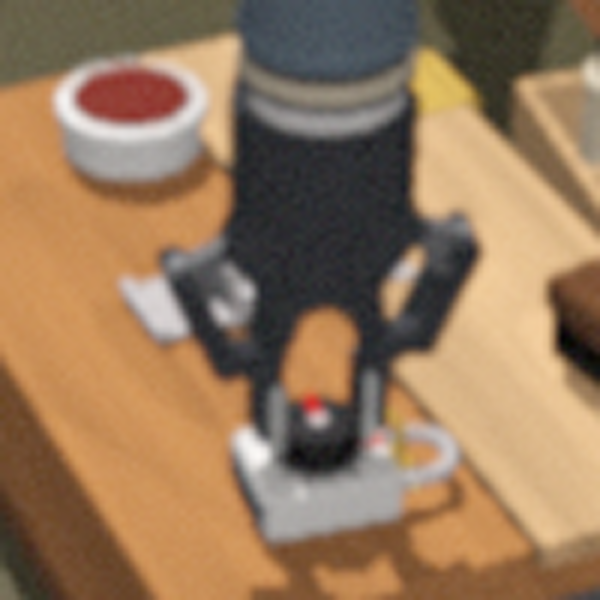

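The dial turns in the grip: the red mark is now at crop (315,405), about 75° further, with torque about 0.2 N m as expected. Second half, with a small allowance for the body's turn.

>>> arm_command:
  rows:
    - [[0,0,0],-0.136,0.6]
    - [[0,0,0],-0.136,0.6]
    - [[0,0,0],-0.136,0.6]
    - [[0,0,0],-0.136,0.6]
    - [[0,0,0],-0.136,0.6]
    - [[0,0,0],-0.136,0.6]
    - [[0,0,0],-0.136,0.6]
    - [[0,0,0],-0.136,0.6]
    - [[0,0,0],-0.136,0.6]
    - [[0,0,0],-0.136,0.6]
    - [[0,0,0],0,0.6]

```text
t: 11.8
tcp_pos: [0.5448, -0.2132, 0.1515]
tool_rot: [0.997, 0.082, 0.001, 0.0]
force: [0.9, 0.7, 3.6]
finger_gap: 0.368
```

>>> arm_command:
  rows:
    - [[0,0,0],0,-0.4]
    - [[0,0,0],0,-0.4]
    - [[0,0,30],0,-1]
    - [[0,0,40],0,-1]
    - [[0,60,20],0,-1]
    - [[0,60,0],0,-1]
    - [[0,60,0],0,-1]

```text
t: 12.68
tcp_pos: [0.5439, -0.0327, 0.2414]
tool_rot: [0.997, 0.081, 0.0, 0.0]
force: [0.1, 0.6, 0.1]
finger_gap: 0.999
```

```bash
python3 - <<'E'
from h import *
s=manip.sense(); print(s["t"],s["tcp_pos"],s["force"],s["finger_gap"],s["q"][0]-s["q"][5],s["q"][5])
a=snap("side","s8"); crop(a,"s8c",260,160,360,260,6); b=snap("top","t8"); crop(b,"t8c",305,160,365,210,12)
E
```

```text
12.675 [ 0.54391697 -0.0327367   0.24138342] [0.08179723 0.58908224 0.12112258] 0.9989298284848197 -1.4080271423711475 1.1428074793192475
```

View pics/s8c.png

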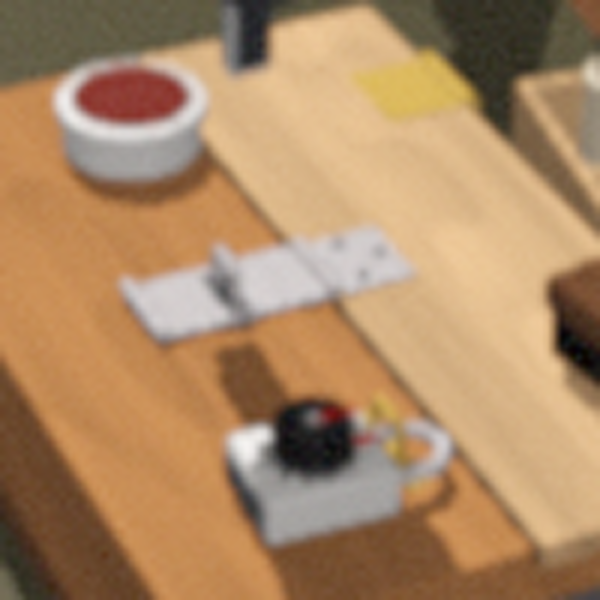

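View pics/t8c.png

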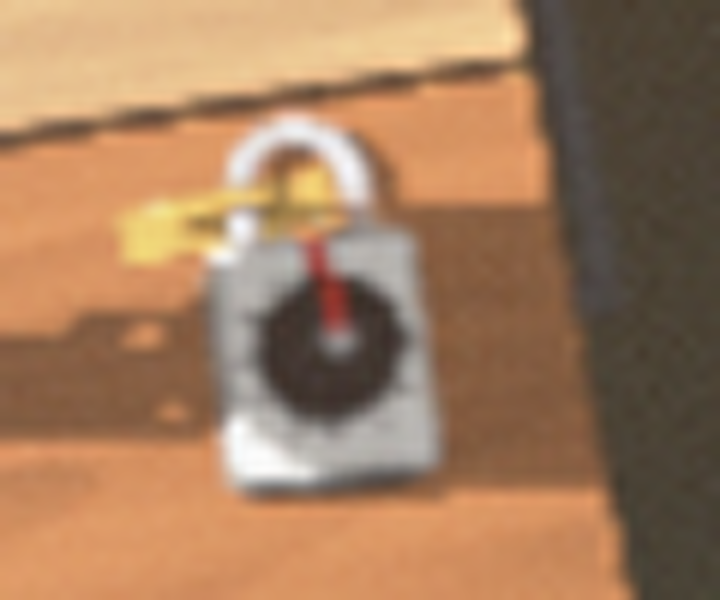

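The red line now points at the index (top crop (325,290), collinear). The body turned a few degrees, so I'm re-measuring before gripping it.

```bash
python3 - <<'E'
from h import *
P=lambda u,v,z=.134:onz("top",(u+.5)/12+304.5,(v+.5)/12+159.5,z)[:2]
L=[P(211,310),P(226,460)];R=[P(416,255),P(438,450)];F=[P(250,484),P(420,467)];B=[P(255,246),P(400,232)]
for n,e in zip("LRFB",(L,R,F,B)):
    d=e[0]-e[1]; print(n,np.degrees(np.arctan2(d[1],d[0])).round(1))
def inter(a,b):
    A=np.c_[a[1]-a[0],-(b[1]-b[0])]; s=np.linalg.solve(A,b[0]-a[0]); return a[0]+s[0]*(a[1]-a[0])
C=[inter(L,B),inter(R,B),inter(R,F),inter(L,F)]
print(np.round(C,4).tolist(),np.mean(C,0).round(4),np.linalg.norm((C[0]+C[1]-C[2]-C[3])/2),np.linalg.norm((C[0]+C[3]-C[1]-C[2])/2))
print("knob",P(332,345,.148))
d=P(330,290,.151)-P(338,340,.151);print("line",np.degrees(np.arctan2(d[1],d[0])))
d=P(316,242,.134)-P(332,345,.143);print("index",np.degrees(np.arctan2(d[1],d[0])))
print("keeper",P(318,180,.1345),P(140,235,.1345),P(300,195,.1345))
E
```

```text
L 4.7
R 5.1
F 96.1
B 95.9
[[0.571, -0.1808], [0.5765, -0.2337], [0.5162, -0.239], [0.5106, -0.1858]] [ 0.5436 -0.2098] 0.060578395831321394 0.05334232150083706
knob [ 0.54398422 -0.21032716]
line 7.85167806749788
index 4.31217610444694
keeper [ 0.5894252  -0.20969481] [ 0.57488417 -0.1643105 ] [ 0.58549757 -0.20505227]
```

Lock now at (0.544, -0.210), yaw 5.3°, size checks (60.6 x 53). The dial line and index agree within a few degrees. Moving over the body to straddle it.

>>> arm_command:
  rows:
    - [[0,-45,0],-0.04,-1]
    - [[0,-45,0],0,-1]
    - [[0,-45,0],0,-1]
    - [[0,-42,-20],0,-1]
    - [[0,0,-20],0,-1]
    - [[0,0,-20],0,-1]
    - [[0,0,-20],0,-1]
    - [[0,0,0],0,-1]

```text
t: 13.78
tcp_pos: [0.5426, -0.2112, 0.1593]
tool_rot: [0.998, 0.061, -0.002, -0.001]
force: [-1.0, 0.4, 0.9]
finger_gap: 0.998
```

```bash
python3 - <<'E'
from h import *
s=manip.sense(); print(s["t"],s["tcp_pos"],s["force"],s["finger_gap"],s["q"][0]-s["q"][5],s["q"][5])
a=snap("side","s9"); crop(a,"s9c",260,160,360,260,6)
E
```

```text
13.775 [ 0.54264768 -0.21124664  0.15929603] [-1.04532439  0.37910729  0.93683814] 0.9977781905187372 -1.4483662816833935 0.8855319321923175
```

View pics/s9c.png

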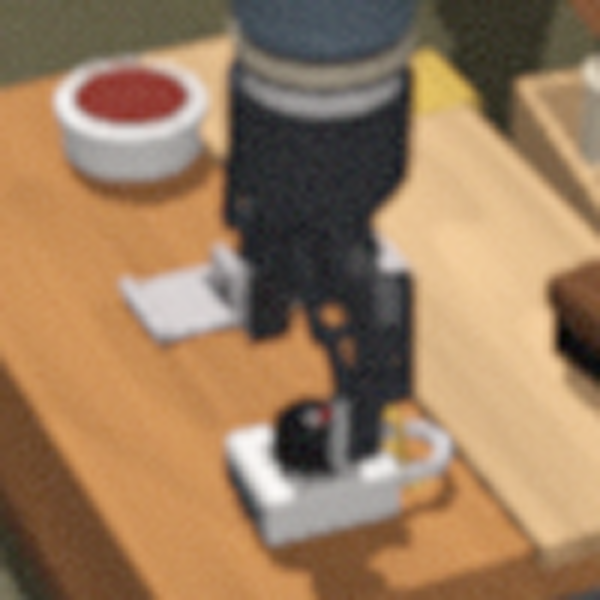

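```bash
python3 - <<'E'
from h import *
for X in [(.5376,-.2536,.16),(.5376,-.2536,.113),(.541,-.236,.122),(.5436,-.2100,.151)]:
    p=proj("side",X); print(X,((p-[260,160])*6).round())
E
```

```text
(0.5376, -0.2536, 0.16) [330. 463.]
(0.5376, -0.2536, 0.113) [327. 550.]
(0.541, -0.236, 0.122) [323. 506.]
(0.5436, -0.21, 0.151) [313. 415.]
```

My projection had the wrong sign for the near finger. Corrected, it sits at x=0.548, which agrees with the picture. Descending around the body.

>>> arm_command:
  rows:
    - [[1,1,-12],0,-1]
    - [[0,0,-11],0,-1]
    - [[0,0,-8],0,-1]
    - [[0,0,-2],0,-1]
    - [[0,0,0],0,-1]

```text
t: 14.45
tcp_pos: [0.5451, -0.21, 0.1279]
tool_rot: [0.998, 0.061, -0.0, -0.0]
force: [0.5, -0.2, -1.0]
finger_gap: 1.001
```

```bash
python3 - <<'E'
from h import *
s=manip.sense(); print(s["t"],s["tcp_pos"],s["force"],s["finger_gap"])
a=snap("side","s10"); crop(a,"s10c",260,160,360,260,6)
E
```

```text
14.45 [ 0.54510066 -0.20999342  0.12793759] [ 0.54508951 -0.15061492 -0.9599437 ] 1.0011844830911576
```

View pics/s10c.png

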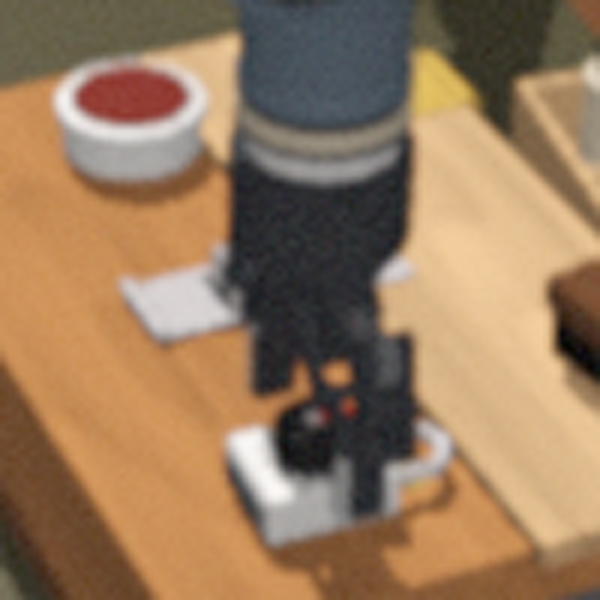

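The fingers straddle the body (near finger at crop (370,470)). Lowering 3 mm and closing.

>>> arm_command:
  rows:
    - [[-1,0,-3],0,-0.6]
    - [[0,0,0],0,0.2]
    - [[0,0,0],0,0.2]
    - [[0,0,0],0,0.2]
    - [[0,0,0],0,0.2]
  squeeze: 50

```text
t: 15.12
tcp_pos: [0.5448, -0.2111, 0.1259]
tool_rot: [0.998, 0.061, 0.001, 0.001]
force: [-0.2, -3.6, 5.1]
finger_gap: 0.598
```

```bash
python3 - <<'E'
from h import *
s=manip.sense(); print(s["t"],s["tcp_pos"],s["force"],s["ft_torque"],s["finger_gap"],s["q"][0]-s["q"][5])
a=snap("side","s11"); crop(a,"s11c",260,160,360,260,6)
E
```

```text
15.125 [ 0.54483442 -0.21112969  0.12590092] [-0.17054544 -3.63865963  5.06116962] [-0.77875348  0.07330172 -0.02948899] 0.5976619149212875 -1.4485441919295616
```

View pics/s11c.png

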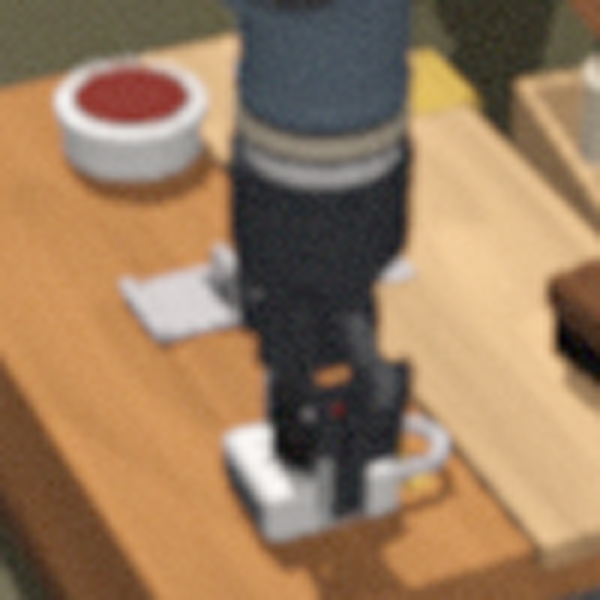

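The body is gripped (gap 51 mm). Pulling along its -x in small steps, watching the force.

>>> arm_command:
  rows:
    - [[-3,0,1],0,0.2]
    - [[-3,-0.5,0],0,0.2]
    - [[-3,-0.5,0],0,0.2]
    - [[-3,-0.5,0],0,0.2]

```text
t: 15.68
tcp_pos: [0.5324, -0.2111, 0.126]
tool_rot: [0.998, 0.061, 0.001, -0.0]
force: [5.6, 1.7, -0.1]
finger_gap: 0.597
```

>>> arm_command:
  rows:
    - [[-2,0,0],0,0.2]
    - [[-2,-0.5,0],0,0.2]
    - [[-2,0,0],0,0.2]

```text
t: 16.05
tcp_pos: [0.5265, -0.2118, 0.126]
tool_rot: [0.998, 0.061, 0.001, -0.0]
force: [4.8, 2.1, -1.3]
finger_gap: 0.597
```

Steady 5 N, so the shackle is sliding. Continuing.

>>> arm_command:
  rows:
    - [[-2,0,0],0,0.2]
    - [[-2,-0.5,0],0,0.2]
    - [[-2,0,0],0,0.2]

```text
t: 16.42
tcp_pos: [0.5199, -0.2125, 0.126]
tool_rot: [0.998, 0.061, -0.0, -0.0]
force: [5.0, 0.6, -1.2]
finger_gap: 0.595
```

>>> arm_command:
  rows:
    - [[-2,0,0],0,0.2]
    - [[-1,-0.5,0],0,0.2]
    - [[0,0,0],0,0.2]

```text
t: 16.8
tcp_pos: [0.5174, -0.2129, 0.126]
tool_rot: [0.998, 0.061, 0.001, -0.0]
force: [6.6, 2.1, -1.7]
finger_gap: 0.597
```

```bash
python3 - <<'E'
from h import *
a=snap("side","s12"); crop(a,"s12c",260,160,360,260,6); b=snap("top","t12"); crop(b,"t12c",305,160,365,210,12)
E
```

```text
(no output)
```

View pics/s12c.png

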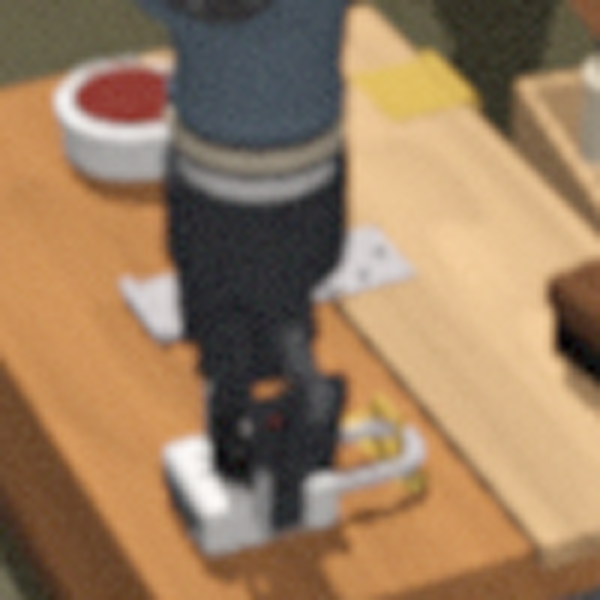

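View pics/t12c.png

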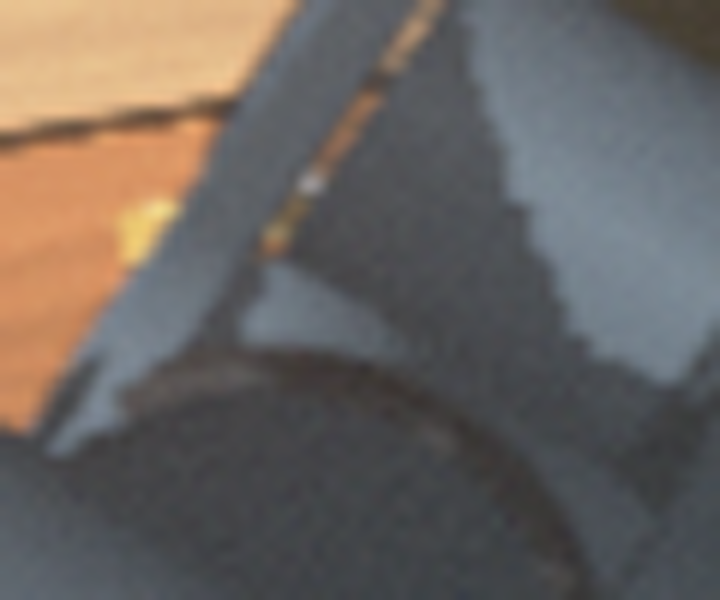

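The shackle stands well out and the keeper is in its bend (side crop (405,440)). A couple more millimetres until the end stop is felt.

>>> arm_command:
  rows:
    - [[-1,0,0],0,0.2]
    - [[-1,0,0],0,0.2]
    - [[0,0,0],0,0.2]

```text
t: 17.27
tcp_pos: [0.5172, -0.2129, 0.126]
tool_rot: [0.998, 0.061, 0.002, 0.0]
force: [11.5, 3.2, -4.6]
finger_gap: 0.597
```

>>> arm_command:
  rows:
    - [[-1,0,0],0,0.2]
    - [[0,0,0],0,0.2]

```text
t: 17.52
tcp_pos: [0.5171, -0.213, 0.1261]
tool_rot: [0.998, 0.061, 0.003, 0.0]
force: [13.3, 3.6, -6.1]
finger_gap: 0.596
```

The hard stop is reached at 13 N, so the shackle is fully open. The keeper should now be about 70 mm from the body centre; I'm moving back 32 mm to put its wire in the gap.

>>> arm_command:
  rows:
    - [[4,0,0],0,0.2]
    - [[6,0.5,0],0,0.2]
    - [[7,0.5,0],0,0.2]
    - [[7,0.5,0],0,0.2]
    - [[6,0.5,0],0,0.2]
    - [[4,0.5,0],0,0.2]
    - [[0,0,0],0,0.2]

```text
t: 18.4
tcp_pos: [0.5432, -0.2092, 0.1261]
tool_rot: [0.998, 0.062, -0.005, -0.002]
force: [-6.5, 1.0, 8.0]
finger_gap: 0.593
```

```bash
python3 - <<'E'
from h import *
s=manip.sense(); print(s["tcp_pos"],s["force"],s["ft_torque"],s["q"][0]-s["q"][5])
a=snap("side","s13"); crop(a,"s13c",285,195,345,255,10); b=snap("top","t13"); crop(b,"t13c",305,160,365,210,12)
E
```

```text
[ 0.54324072 -0.20922948  0.12612617] [-6.54686904  1.02043803  7.98978266] [-0.01335865  0.92540773 -0.06627102] -1.4495207479816068
```

View pics/s13c.png

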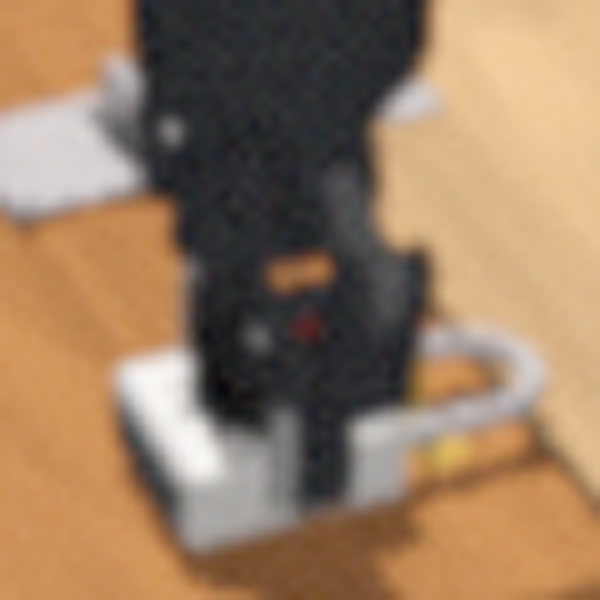

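View pics/t13c.png

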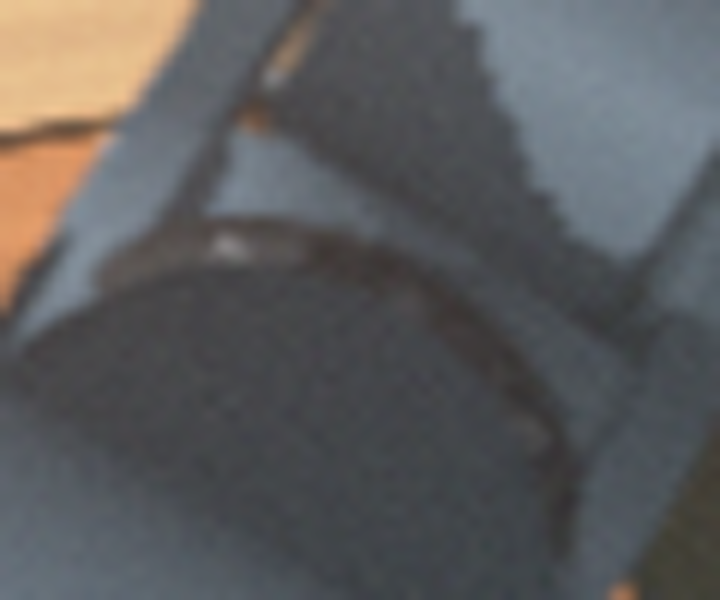

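Contact: 6.5 N against forward motion, 3 mm short of the command. Checking whether the lock has tilted in the grip by projecting its expected corners.

```bash
python3 - <<'E'
from h import *
y=.12; a=np.array([np.cos(y),np.sin(y),0]); b=np.array([-np.sin(y),np.cos(y),0])
c=np.array([.542,-.2095,.122])
im=cv2.imread("pics/s13.png"); k=10
up=cv2.resize(im[195:255,285:345],None,fx=k,fy=k,interpolation=cv2.INTER_CUBIC)
def pt(x,yy,z,col):
    p=proj("side",c+(a*x+b*yy)/1000+[0,0,z/1000]); q=((p-[285,195]+.5)*k).round().astype(int); cv2.circle(up,tuple(map(int,q)),4,col,-1); return q
for x in(-31,31):
    for yy in(-26,26):
        for z in(-12,12): print(x,yy,z,pt(x,yy,z,(0,255,0)))
for x,yy in [(80,0),(76.5,0),(65,-15),(65,15),(45,-15),(45,15)]: print(x,yy,pt(x,yy,0,(255,0,0)))
cv2.imwrite("pics/s13v.png",up)
E
```

```text
-31 -26 -12 [195 560]
-31 -26 12 [196 487]
-31 26 -12 [118 440]
-31 26 12 [118 368]
31 -26 -12 [417 502]
31 -26 12 [421 429]
31 26 -12 [334 385]
31 26 12 [337 313]
80 0 [547 363]
76.5 0 [535 366]
65 -15 [520 410]
65 15 [470 343]
45 -15 [450 428]
45 15 [401 361]
```

View pics/s13v.png

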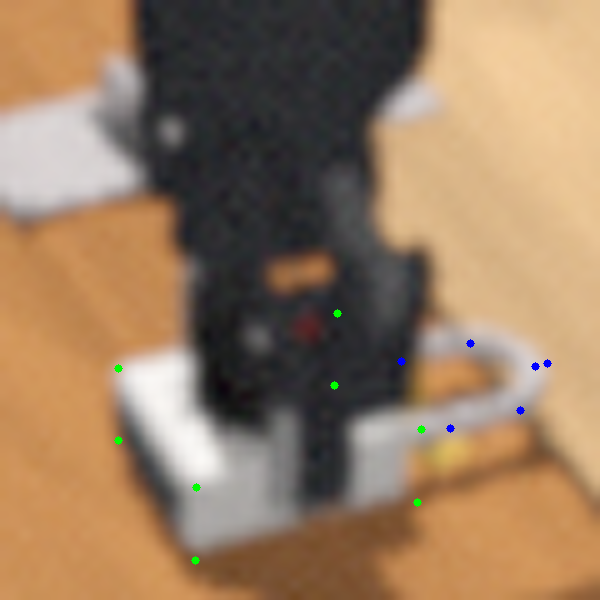

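The body fits the projection within about 3 mm. The shackle end sits about 4 mm lower than level, so the lock is slightly nose-down and its edge is rubbing on the chest top (Fz +8 N). I'll take the weight off by 2 mm and see whether the push goes away.

>>> arm_command:
  rows:
    - [[0,0,1],0,0.2]
    - [[0,0,1],0,0.2]
    - [[0,0,0],0,0.2]

```text
t: 18.88
tcp_pos: [0.5475, -0.2103, 0.1273]
tool_rot: [0.998, 0.061, -0.001, -0.0]
force: [-0.1, -0.1, -4.0]
finger_gap: 0.59
```

That was friction: the lock is now lifted free (Fz -4 N is its weight) and sits at x=0.5475. Another 2 mm forward, then a cautious lift.

>>> arm_command:
  rows:
    - [[2,0,0],0,0.2]
    - [[0,0,0],0,0.2]
    - [[0,0,2],0,0.2]
    - [[0,0,2],0,0.2]

```text
t: 19.38
tcp_pos: [0.5501, -0.2105, 0.1322]
tool_rot: [0.998, 0.061, -0.0, -0.0]
force: [-0.1, 0.2, -4.1]
finger_gap: 0.593
```

>>> arm_command:
  rows:
    - [[0,0,2],0,0.2]
    - [[0,0,2],0,0.2]
    - [[0,0,0],0,0.2]

```text
t: 19.75
tcp_pos: [0.5502, -0.2106, 0.1363]
tool_rot: [0.998, 0.061, 0.0, 0.0]
force: [-0.1, -0.7, -4.8]
finger_gap: 0.595
```

```bash
python3 - <<'E'
from h import *
s=manip.sense(); print(s["t"],s["tcp_pos"],s["force"],s["ft_torque"])
a=snap("side","s14"); crop(a,"s14c",285,195,345,255,10)
E
```

```text
19.75 [ 0.55022906 -0.21061642  0.13634733] [-0.10749812 -0.66082983 -4.7913244 ] [-0.0021457   0.05094429 -0.03174508]
```

View pics/s14c.png

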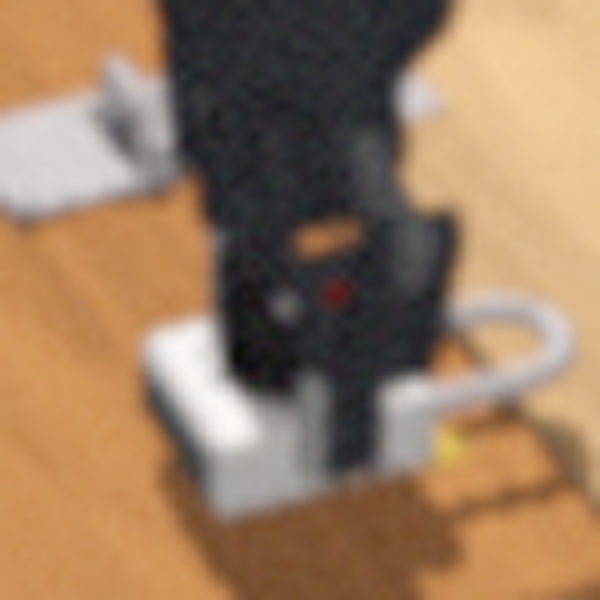

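The lock is 10 mm up with only its weight on the wrist, and the shackle is out of the keeper. Lifting clear before traversing.

>>> arm_command:
  rows:
    - [[0,0,3],0,0.2]
    - [[0,0,4],0,0.2]
    - [[0,0,5],0,0.2]
    - [[0,0,8],0,0.2]
    - [[0,0,12],0,0.2]
    - [[0,0,15],0,0.2]
    - [[0,0,12],0,0.2]
    - [[0,0,0],0,0.2]

```text
t: 20.8
tcp_pos: [0.5509, -0.211, 0.1968]
tool_rot: [0.998, 0.061, 0.001, 0.001]
force: [0.5, 1.2, -3.9]
finger_gap: 0.593
```

```bash
python3 - <<'E'
from h import *
s=manip.sense(); print(s["t"],s["tcp_pos"],s["force"],s["ft_torque"])
a=snap("side","s15"); crop(a,"s15c",260,160,360,260,6)
T=lambda u,v:((u+.5)/8+255-.5,(v+.5)/8+140-.5)
print("staple top/base",onz("top",*T(212,381),.1345),onz("top",*T(217,397),.112))
b=cv2.imread("pics/t4.png"); S=lambda u,v:((u+.5)/6+260-.5,(v+.5)/6+160-.5)
print("staple side4",onz("side",*S(222,247),.1345))
E
```

```text
20.8 [ 0.55094405 -0.21101788  0.19678294] [ 0.47399992  1.19747158 -3.86227743] [0.00372726 0.04913616 0.03131085]
staple top/base [ 0.54930689 -0.05754638  0.1345    ] [ 0.54768546 -0.05998723  0.112     ]
staple side4 [ 0.54520194 -0.05398726  0.1345    ]
```

View pics/s15c.png

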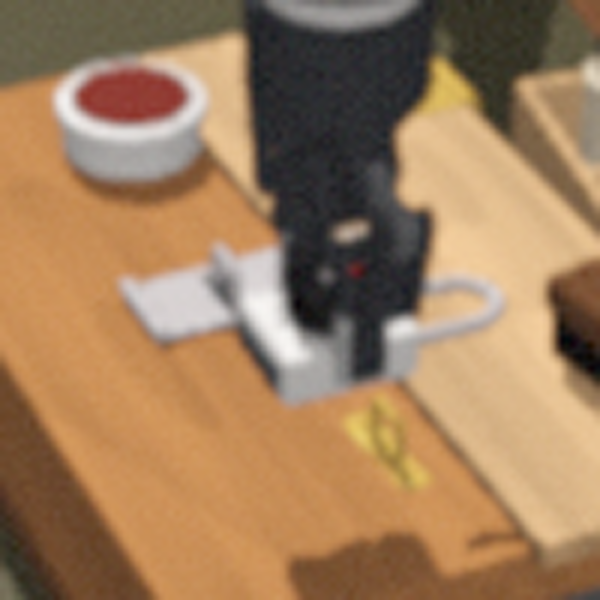

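Keeper left standing at crop (390,440), and the lock hangs free with its shackle open. The staple, averaged over three sightings, is at (0.547, -0.0575). Moving so the shackle centre comes above it.

>>> arm_command:
  rows:
    - [[-6,14,0],0,0.2]
    - [[-9,23,0],0,0.2]
    - [[-9,26,0],0,0.2]
    - [[-9,26,0],0,0.2]
    - [[-9,26,0],0,0.2]
    - [[-7,20,0],0,0.2]
    - [[-4,12,0],0,0.2]
    - [[0,0,-6],0,0.2]
    - [[0,0,0],0,0.2]

```text
t: 21.98
tcp_pos: [0.4974, -0.0641, 0.1886]
tool_rot: [0.998, 0.061, -0.0, 0.0]
force: [-0.1, -0.8, -4.2]
finger_gap: 0.596
```

```bash
python3 - <<'E'
from h import *
s=manip.sense(); print(s["t"],s["tcp_pos"],s["force"],s["q"][0]-s["q"][5])
a=snap("side","s16"); crop(a,"s16c",255,150,355,250,6); b=snap("top","t16"); crop(b,"t16c",255,140,355,215,8)
E
```

```text
21.975 [ 0.49738079 -0.06407048  0.18861198] [-0.09406373 -0.78854792 -4.20921955] -1.4485668679963792
```

View pics/s16c.png

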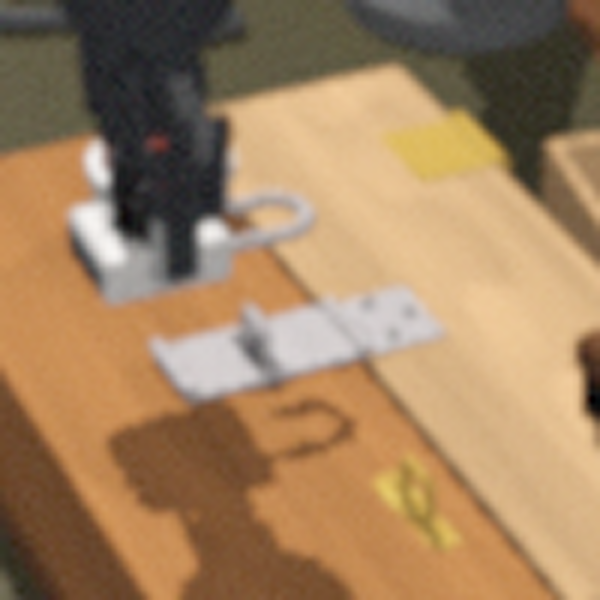

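View pics/t16c.png

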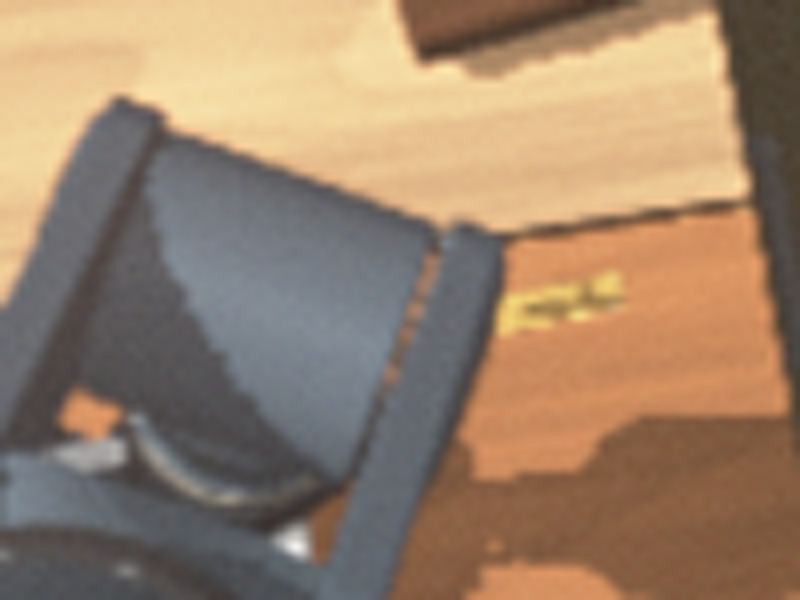

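```bash
python3 - <<'E'
from h import *
y=.122; a=np.array([np.cos(y),np.sin(y),0]); b=np.array([-np.sin(y),np.cos(y),0])
c=np.array([.4974-.0012,-.0641,.1886-.004])
im=cv2.imread("pics/s16.png"); k=10; x0,y0=262,168
up=cv2.resize(im[y0:y0+55,x0:x0+60],None,fx=k,fy=k,interpolation=cv2.INTER_CUBIC)
def dr(X,col):
    q=((proj("side",X)-[x0,y0]+.5)*k).round().astype(int); cv2.circle(up,tuple(map(int,q)),3,col,-1); return q
for x in(-31,31):
    for yy in(-26,26):
        for z in(-12,12): dr(c+(a*x+b*yy)/1000+[0,0,z/1000],(0,255,0))
for x,yy in [(80,0),(65,-15),(65,15),(45,-15),(45,15),(31,-15),(31,15)]: dr(c+(a*x+b*yy)/1000,(255,0,0))
s=np.array([.547,-.0575,.1345]); dr(s,(0,0,255)); dr(s+[0,0,.05],(0,0,255))
cv2.imwrite("pics/s16v.png",up)
E
```

```text
(no output)
```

View pics/s16v.png

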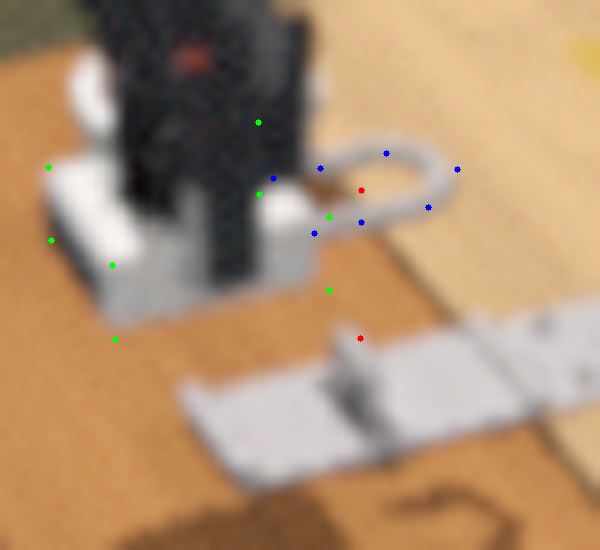

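The lock and staple show the same small camera bias, so relative to each other the staple lies under lock x≈49 mm, y≈0–4 mm, between the shackle legs. The lock is slightly nose-down, about 4°. Lowering 12 mm to bring the shackle about 38 mm above the staple.

>>> arm_command:
  rows:
    - [[1,0,-4],0,0.2]
    - [[0,0,-4],0,0.2]
    - [[0,0,-4],0,0.2]
    - [[0,0,0],0,0.2]
    - [[0,0,0],0,0.2]
    - [[0,0,0],0,0.2]

```text
t: 22.82
tcp_pos: [0.4982, -0.0635, 0.1772]
tool_rot: [0.998, 0.061, 0.0, 0.0]
force: [0.5, 0.0, -4.2]
finger_gap: 0.598
```

```bash
python3 - <<'E'
from h import *
s=manip.sense(); print(s["t"],s["tcp_pos"],s["force"],s["finger_gap"],abs(s["qd"]).max())
a=snap("side","s17"); crop(a,"s17c",255,150,355,250,6)
E
```

```text
22.825 [ 0.49818075 -0.06352219  0.17720425] [ 0.46500036  0.01430786 -4.22591635] 0.5979417382438775 0.0017023410124501243
```

View pics/s17c.png

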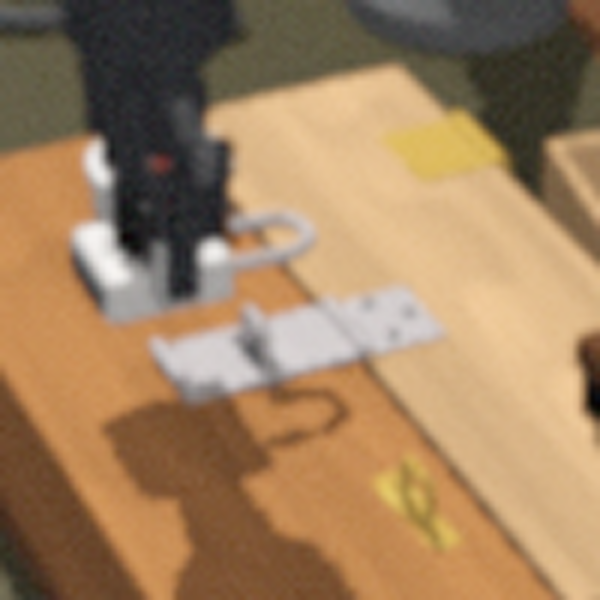

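View pics/s17.png

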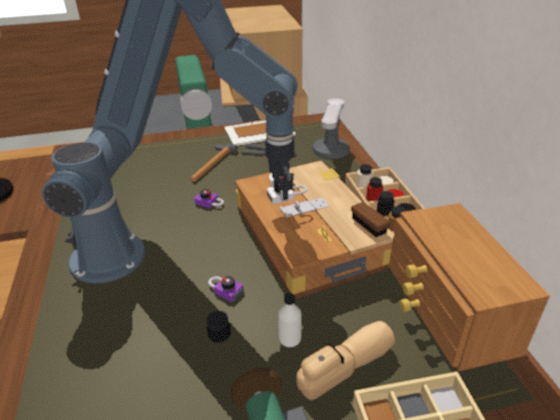

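Everything is clear, and the staple lies under the U at about x=48 mm. With the shackle extended, the middle of the U is a little further out, so I'm nudging the lock back 4 mm to centre it better.

>>> arm_command:
  rows:
    - [[-2,0,0],0,0.2]
    - [[-2,-0.5,0],0,0.2]
    - [[0,0,0],0,0.2]
    - [[0,0,0],0,0.2]
    - [[0,0,0],0,0.2]

```text
t: 23.5
tcp_pos: [0.4942, -0.064, 0.1771]
tool_rot: [0.998, 0.061, 0.0, 0.0]
force: [-0.6, 0.3, -5.3]
finger_gap: 0.593
```

```bash
python3 - <<'E'
from h import *
s=manip.sense(); print(s["t"],s["tcp_pos"],s["force"],s["finger_gap"],abs(s["qd"]).max())
print(manip.sign_off())
E
```

```text
23.5 [ 0.49415262 -0.06401779  0.17709058] [-0.63664877  0.25537639 -5.27665425] 0.5931207108003865 0.002676570262872881
the job is handed in; nothing more can be done
None
```

The job is done and handed in at 23.5 s of the 56 s allowed.

- **Hasp:** I swung it over the staple and pressed it flat, with 14 N felt at the stop.
- **Dial:** I turned it about 2.66 rad clockwise. The picture shows the red line on the index.
- **Shackle:** I drew it out at about 5 N to its stop (13 N), backed the keeper's wire into the gap, and lifted the lock free.
- **Final hold:** The lock is dial up and shackle open, about 38 mm above the staple. By my estimate the staple sits under the shackle about 52 mm from the lock's centre.

**Last checks:** The wrist carries essentially only the lock's weight (4–5 N), the arm is still, and the grip is steady. In the pictures the keeper, tin and brush look undisturbed, and nothing touches the lock.

**Imperfect points:**
- The lock hangs slightly nose-down in the grip, about 4° by the side view.
- While backing up, the lock rubbed on the chest top with 8 N downward, until I lifted it 2 mm.
- The final position over the staple was checked in the side view only, because the arm hid it from the top camera. I took no picture after the last 4 mm nudge.

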